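# Ready to rinse a board: slide the wash dish over, open the safety-capped cleaner

### The job

First slide the round white dish with the circuit board along the bench, without lifting it, into the middle of the yellow taped square, so that all of it sits inside the tape. Then open the white cleaner bottle in the holder: press its red safety cap down, twist it counter-clockwise (seen from above) while it is pressed until it comes free, and lift it straight up; finish still holding the cap in the gripper, upright and still, a few centimetres clear above the bottle. Leave the other things on the bench standing where they are.

Things in the scene. Friction and masses are not known exactly. Their poses are not given: they have to be found in the camera images.
- dish: Loose round white wash dish, 110 mm across at the rim, 100 mm at the base, 30 mm high, wall 4 mm, about 0.25 kg, with a green circuit board fixed flat inside. Origin: centre of its underside. It slides on the bench; its yaw does not matter.
- spot_center (a point): Centre, at bench height, of the yellow tape square on the bench (160 mm outer, 144 mm inner width; flat, only a marking). The dish's centre belongs here, so that no part of it lies over the tape.
- cap: Red safety cap on the white bottle, loose but locked to the neck: 45 mm across, 20-sided, nearly round, 32 mm high, 0.03 kg, white marks on top. Origin: centre of its open underside (top at +32 mm), z up; 122 mm above the bench when locked. Pressed down at least 5 mm, it turns counter-clockwise from above; not pressed, or clockwise, it is stopped. See bottle and plunger.
- bottle: White bottle with blue band, 72 mm across, fast in a steel holder on a 100 mm square bolted plate: cannot move or turn. Origin: plate underside, on the bottle's axis, z up, any yaw; the locked cap's x lies along its x. Keep the cap pressed until it has turned 62 degrees (free from 53 to 70, stop at 72); it then springs up 3 mm and lifts off. The shoulder begins 20 mm below the cap, leaving room for fingers.
- bottle_top (a point): Top of the open bottle: centre of the top of the sprung grey plug in its mouth when the cap is off, 153 mm above the bench, on the bottle's axis.
- plunger (a joint): Travel in m of the sprung plug in the bottle's mouth under the cap: 0 with the cap locked at rest, grows as the cap is pressed, up to 0.009; -0.003 when the cap is free or off. It pushes the cap up with 6 N at 0, 11 N at 0.005 and 14 N at 0.009.
- jar: Bystander: amber jar with black lid and paper label, 70 mm across, 90 mm high, loose. Origin: centre of its underside. It and the bottle may change places.
- tin: Bystander: steel tin with brass wool, 64 mm across, about 46 mm high with the wool, loose. Origin: centre of its underside.
- pen_jar: Bystander: glass, 64 mm across, 75 mm high, with pens up to 140 mm high. Origin: centre of its underside.
- spool: Bystander: solder spool standing on its flange, 60 mm across, 40 mm high. Origin: centre of its underside.
- multimeter: Bystander: yellow multimeter lying flat, 150 x 80 x 45 mm (long along its x). Origin: centre of its underside.
- cutters: Bystander: red-handled side cutters lying flat along their x, about 150 x 50 x 12 mm. Origin: near the middle, at bench height.
Not all that is in view belongs to the job. There is more than one size of the cap; the job needs the largest.

How it is judged (in metres and radians):
On the way, in this order (a step that is already met when the one before it is completed fails the run):
1. the dish stands at rest in the middle of the yellow square (horizontal distance between dish and spot_center below 0.017 m and linear speed of dish below 0.02 m/s), for 0.2 s.
2. the cap is pressed down on the bottle (4 mm or more) (value of joint plunger above 0.004 m), for 0.05 s.
3. the cap is twisted 45 degrees or more while on the bottle (angle between the x axis of cap and the x axis of bottle, either way round above 0.785 rad and z of cap in the frame of bottle below 0.135 m and horizontal distance between cap and bottle below 0.01 m), for 0.05 s.
At the end, for the whole second after the job is handed in: The program finishes holding the cap in the fingers: its underside 12 to 150 mm above the bottle's top and within 35 mm sideways of its axis, tilted less than 0.3 rad, still, not touching the bottle; the dish flat on the bench with its centre within 17 mm of the centre of the yellow square (horizontal distance between dish and spot_center below 0.017 m and height (world z) of dish below 0.004 m and angle between dish's own z axis and vertical below 0.1 rad and z of cap in the frame of bottle_top between 0.012 and 0.15 m and horizontal distance between cap and bottle_top below 0.035 m and angle between cap's own z axis and vertical below 0.3 rad and linear speed of cap below 0.03 m/s and contact force between the fingers and cap above 1 N and contact force between cap and bottle below 0.05 N); the arm keeps its last pose, push and grip.
It fails at once if the dish is lifted (12 mm) or tipped (0.25 rad) (height (world z) of dish above 0.012 m or angle between dish's own z axis and vertical above 0.25 rad).
It fails at once if another thing on the bench is moved by more than 30 mm (distance of any of jar, tin, pen_jar, spool, multimeter, cutters from where it was at the start of the episode above 0.03 m).
It fails at once if another thing on the bench is tipped over (angle between any of jar, tin, pen_jar, spool, multimeter, cutters's own z axis and vertical above 0.35 rad).
It also fails if it takes over 59 s, if anything falls off the work surface, if the arm or the gripper's body presses on something with over 40 N, if the wrist force passes 120 N, or if a joint passes its speed limit or range.

### The arm

A 6-joint arm with a two-finger parallel gripper is mounted at the origin on the work surface. World frame = base frame: x ahead of the robot, y to its left, z up, the work surface at z = 0. Lengths are in mm, angles in degrees, forces in N, time in s.
With the tool pointing down it reaches from about 400 to 925 mm from the base axis. Payload 3.4 kg.
Tool frame: the origin (TCP) lies between the finger pads; the fingertips stand 14 mm ahead of it and the grasp point (between the pads) lies 5 mm behind it (env.tip_extent is the distance from the TCP to the fingertips, in mm); y points along the fingers, x is the direction in which the jaws open and shut, and the axes are right-handed (so a half turn about y gives the same grasp; the last joint's range is limited). The gripper opens to 85 mm and grips with 20 to 120 N. Pads are 22 mm wide; open, the fingers measure 114 mm over their backs; the gripper's body (76 mm by 85 mm) begins 54 mm behind the grasp point. The pads swing forward as they close: fully open they stand 13 mm farther back than shut.
Start: joints at [-70.273, 17.578, 86.31, -0, 76.112, -4.211], TCP at [233.284, -525.557, 245.305] pointing down, gripper open.
Joint ranges: [-179.03, 179.03], [-60, 130.46], [8.19, 133.38], [-81.62, 261.62], [5.75, 156.47], [-153.77, 153.77]. Speed limits (degrees/s): [147.25, 147.25, 180, 180, 180, 180].

### API

Orientations are given as [roll, pitch, yaw] about the fixed x, y, z axes, in that order (R = Rz(yaw) Ry(pitch) Rx(roll)).
In Python, from plant import env gives the robot as it stands.
- The arm moves only by the shell command python3 -m crank 'ROWS' [FORCE]. ROWS is JSON, a list that holds one entry, the list of rows, each a list of 5 numbers: the gripper's target within -1 to 1 (fully open at 1, half-way at 0, shut at -1), then the shift along the tool's x, y, z as a fraction of full scale, then the turn about the tool's y as a fraction of full scale. In form: [[[fingers, x, y, z, turn], ...]]. A call has 1 to 12 rows; each row is the pose to reach, as a shift and turn from the pose commanded when the call began, along the tool's axes at that moment; what a row does not reach only later rows make up. Full scale, the value 1, is 0.5 m for a shift and 45 degrees for a turn. A row lasts 1/12 s, in which the tool goes at most 41.7 mm and 7.16 degrees, less where a joint would pass 70% of its speed; a pose out of reach is approached as far as the arm can. A call with a number of a shift or a turn outside -1 to 1 is refused whole. A call with a gripper value outside its range is refused whole. The fingers move at their own pace and stop on an object; FORCE is the grip in N (left out, the last holds). Time passes only in rows, so rows that repeat a pose let the fingers close. It gives the time, the measured TCP pose, the force and the opening at its end, in the units of the state.
- env.sense(): the state, without advancing time (a new reading comes with each control period).
- env.camera(name): name is "side" or "top"; returns a dict with "frame" (420x560x3 uint8, blue, green, red), "camera_matrix" (3x3 intrinsics, pixels), "rvec" (rotation vector, rad) and "tvec" (3), from world to camera coordinates, as OpenCV has them. Camera axes: x right, y down, z forward; pixel columns grow to the right and rows downward; lengths in mm; the calibration is good to about 2 mm. A picture is of the moment at which its call begins. There is no depth.
- env.job_done(): hands the job in, once; it reports no verdict.
Trained networks look in a picture, given as the dict that the camera call returned (one of the last four; its "shot" number tells which), for a name from the list of things; names that differ only in an ending like _2 or _b are one class to them, and where a whole thing is asked for, a point or a joint stands for the part that bears it (a point fixed in the world has none). Each returns a list of dicts, best first, with "score" (0 to 1); they miss things now and then, are a little off and sometimes report something else, mostly with a low value. They report only what shows in the picture. A call takes as long as a camera call. They do not tell look-alikes from the thing itself.
- env.look_for(picture, query): "extent" ([left, top, right, bottom] in pixels, round what is visible of it).
- env.mark_of(picture, query): "point" ([row, column] in pixels: a listed point, or the origin of a listed thing).
The state is a dict: "t": time; "joints": joint angles; "joint_velocities": joint speeds; "joint_efforts": joint torques, N m; "tcp_pos": TCP position; "ee_rot": TCP orientation; "contact_force": force on the tool from outside, world axes, zero at the start; "wrist_torque": the same for the moment, N m; "finger_gap": finger opening in mm.
Only numpy, scipy, OpenCV 4.12 (cv2) and the standard library are available. Lean on these libraries where they do the work, as an engineer would, in place of code of your own. Each camera call takes 0.05 s, during which the arm holds its last target. There are 200 camera calls.

## Working session

There is one attempt and no reset: what is moved stays moved. The work goes in short steps, Python scripts to look and compute and a shell command to move; the robot and the scene stay as the last step left them, time stands still between calls to the robot, and variables do not carry over. Pictures are saved under pics/ and viewed, about 8 in all and at most 12, crops included, and the job is handed in when it is done.

```bash
ls; mkdir -p pics
cat > h.py <<'E'
import numpy as np, cv2
from plant import env
def ray(p,u,v):
    R,_=cv2.Rodrigues(np.array(p["rvec"],float)); t=np.array(p["tvec"],float).ravel()
    d=R.T@np.linalg.inv(np.array(p["camera_matrix"]))@np.array([u,v,1.]); return -R.T@t,d
def onz(p,u,v,z):
    o,d=ray(p,u,v); return (o+d*(z-o[2])/d[2]).round(1)
def proj(p,X):
    return cv2.projectPoints(np.array(X,float).reshape(-1,1,3),np.array(p["rvec"],float),np.array(p["tvec"],float),np.array(p["camera_matrix"],float),None)[0].reshape(-1,2)
E
python3 - <<'E'
from h import *
Z=dict(dish=0,spot_center=0,cap=122,bottle=0,bottle_top=153,jar=0,tin=0,pen_jar=0,spool=0,multimeter=0,cutters=0)
for n in("top","side"):
    p=env.camera(n); cv2.imwrite(f"pics/{n}0.png",p["frame"]); print(n,ray(p,280,210)[0].round())
    for q,z in Z.items():
        for m in env.mark_of(p,q)[:3]:
            r,c=m["point"]; print(q,round(m["score"],2),round(c),round(r),onz(p,c,r,z)[:2])
print(env.sense())
E
```

```text
pics
top [ 432.   16. 1180.]
dish 0.94 242 284 [420.5 112.8]
spot_center 0.71 371 194 [ 663.4 -224.5]
cap 0.87 369 194 [ 639.9 -195.1]
cap 0.53 353 159 [ 726.7 -156.9]
cap 0.46 374 153 [ 742.5 -209.7]
bottle 0.93 359 206 [ 629.5 -192.3]
bottle_top 0.82 368 189 [ 645.4 -185.5]
jar 0.74 214 196 [650.7 194.9]
tin 0.88 289 189 [674.5  -4.9]
pen_jar 0.88 142 215 [595.7 383.5]
pen_jar 0.73 372 194 [ 664.8 -226.7]
pen_jar 0.59 215 199 [642.6 193.8]
spool 0.64 434 228 [ 575.3 -390.9]
spool 0.26 360 206 [ 632.2 -195.5]
multimeter 0.81 150 277 [433.1 354.4]
cutters 0.69 432 287 [ 422. -379.]
side [ 471. 1113.  997.]
dish 0.82 327 287 [428.8 126.1]
dish 0.67 266 179 [ 660.8 -373.7]
spot_center 0.52 328 230 [ 432.  -117.3]
cap 0.57 269 181 [ 628.2 -186.3]
cap 0.57 230 199 [730.5 -75.9]
cap 0.41 224 209 [736.5 -23.7]
bottle 0.64 266 208 [ 638.4 -207.9]
bottle_top 0.87 264 167 [ 647.4 -212.9]
jar 0.78 245 302 [640.1 211.4]
tin 0.8 238 247 [695.7  -4.8]
pen_jar 0.6 256 361 [585.5 390.1]
spool 0.65 289 178 [ 581.3 -394.7]
spool 0.4 329 180 [ 438.7 -399.1]
multimeter 0.79 321 356 [435. 355.]
cutters 0.58 330 180 [ 434.8 -397.7]
cutters 0.26 253 360 [591.9 386.9]
cutters 0.2 292 178 [ 569.1 -394.4]
{'t': 1.2, 'joints': array([-7.02726156e+01,  1.75794959e+01,  8.63099988e+01, -2.55257787e-04,
        7.61109969e+01, -4.21069500e+00]), 'joint_velocities': array([-0.02103812, -0.02494686,  0.0035385 ,  0.02792367,  0.08318827,
       -0.04227976]), 'joint_efforts': array([-8.34962138e-04, -4.57499921e+01, -2.52334875e+01, -3.74411948e-04,
        1.21931720e-03,  6.56678509e-06]), 'tcp_pos': array([ 233.29177925, -525.56302151,  245.29578281]), 'ee_rot': array([-9.00002110e+01,  5.08445493e-04, -6.60618594e+01]), 'contact_force': array([-0.62053138, -0.76157126, -0.60350413]), 'wrist_torque': array([0.02778532, 0.00470739, 0.01686037]), 'finger_gap': 85.43200596764541}
```

View pics/top0.png

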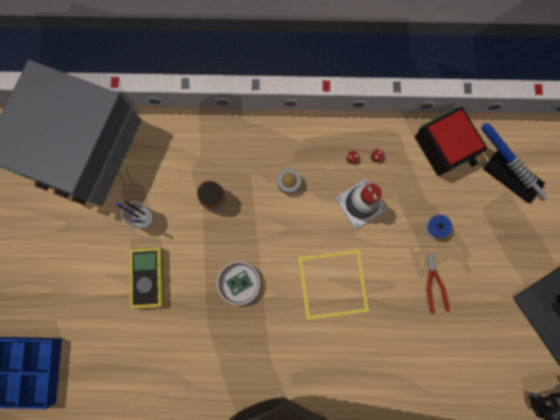

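View pics/side0.png

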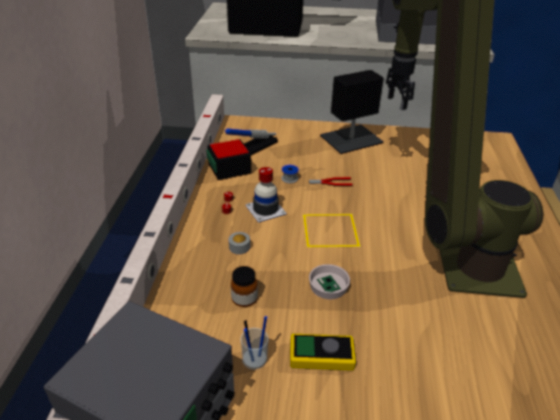

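Run:
```python
from h import *
p=cv2.imread("pics/top0.png")
h=cv2.cvtColor(p,cv2.COLOR_BGR2HSV)
a=p[110:310,180:440]; cv2.imwrite("pics/crop0.png",cv2.resize(a,None,fx=3,fy=3,interpolation=cv2.INTER_CUBIC))
```

```text
(no output)
```

View crop.

The pictures show the dish at about (239,284), the yellow square at about (333,285) and the bottle with its red cap at about (370,194) in the top view. Three things could be taken for the cap: the one on the bottle at (370,194) and two small loose ones on the bench at (353,157) and (377,155). I choose the one on the bottle and will check it in the crop.

View pics/crop0.png

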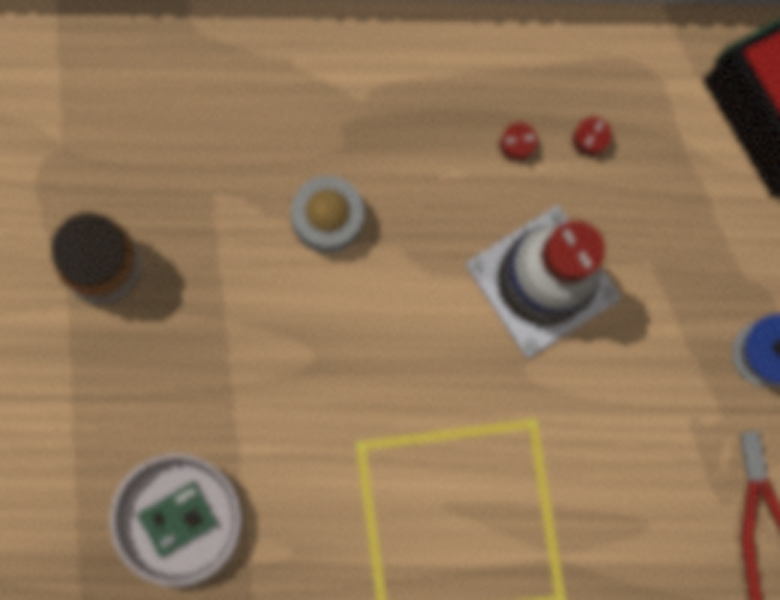

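```bash
cat > m.py <<'E'
from h import *
def blob(mask,p,z,near,r=60):
    n,l,s,c=cv2.connectedComponentsWithStats(mask.astype(np.uint8)*255)
    k=[i for i in range(1,n) if s[i,4]>30 and np.hypot(*(c[i]-near))<r]
    if not k: return None
    i=max(k,key=lambda i:s[i,4]); pts=np.argwhere(l==i)[:,::-1].astype(np.float32)
    return pts,s[i]
def measure():
    p=env.camera("top"); f=p["frame"]; h=cv2.cvtColor(f,cv2.COLOR_BGR2HSV).astype(int); H,S,V=h[...,0],h[...,1],h[...,2]
    out={}
    b=blob((H>22)&(H<35)&(S>130)&(V>120),p,0,(333,285))
    if b:
        r=cv2.minAreaRect(b[0]); out["square"]=(r,onz(p,*r[0],0))
    return p,h,out
E
python3 - <<'E'
from m import *
p,h,o=measure(); print(o)
f=p["frame"]; H,S,V=h[...,0],h[...,1],h[...,2]
for box in cv2.boxPoints(o["square"][0]): print(onz(p,*box,0))
print("hsv",h[205+60-1,239],h[284,221],h[284,257],h[284,200],h[194,371])
b=blob((S<70)&(V>120),p,30,(239,284),25); print(b[1]); e=cv2.minEnclosingCircle(b[0]); print(e,onz(p,*e[0],30))
b=blob(((H<8)|(H>172))&(S>130)&(V>90),p,154,(371,194),20); print(b[1]); e=cv2.minAreaRect(b[0]); print(e,onz(p,*e[0],150),onz(p,*b[0].mean(0),154))
q=env.camera("side"); h2=cv2.cvtColor(q["frame"],cv2.COLOR_BGR2HSV).astype(int);H,S,V=[h2[...,i] for i in range(3)]
b=blob(((H<8)|(H>172))&(S>130)&(V>60),q,154,(267,175),15); print(b[1]); 
# triangulate cap top-centre grid via reprojection of cylinder bboxes
def tri(a,b):
    (o1,d1),(o2,d2)=a,b; M=np.c_[d1,-d2]; s=np.linalg.lstsq(M,o2-o1,rcond=None)[0]; return o1+d1*s[0],o2+d2*s[1]
c1=env.look_for(p,"cap")[:3];c2=env.look_for(q,"cap")[:3];print(c1,c2)
E
```

```text
{'square': (((333.2257080078125, 283.92303466796875), (62.75689697265625, 62.382781982421875), 82.47618103027344), array([ 424.6, -123.1,    0. ]))}
[492.8 -31.4   0. ]
[ 517.  -193.6    0. ]
[ 357.7 -213.     0. ]
[334.4 -54.2   0. ]
hsv [ 9 27 95] [10 26 89] [  3  16 140] [ 16 102 158] [  2 178 122]
[216 261  44  45 897]
((238.06179809570312, 282.9494323730469), 22.548072814941406) [422.9 121.1  30. ]
[362 184  19  18 225]
((371.0, 192.5), (17.0, 18.0), 90.0) [ 638. -194.  150.] [ 636.4 -193.9  154. ]
[259 167  14  16 183]
[{'extent': [371.0, 148.1, 385.0, 161.5], 'score': 0.71}, {'extent': [361.2, 183.5, 383.1, 205.1], 'score': 0.57}, {'extent': [349.5, 152.5, 357.8, 165.5], 'score': 0.5}] [{'extent': [260.5, 170.0, 274.4, 186.3], 'score': 0.76}, {'extent': [223.7, 189.6, 235.7, 201.6], 'score': 0.61}]
```

The crop shows the cap on the bottle at crop (575,250) as clearly the largest; the two loose ones at crop (519,140) and (593,135) are smaller decoys. The dish is at about (422,120) and the square at about (425,-123). I'll grip the dish's near (-y) wall and drag it.

```bash
cat >> h.py <<'E'
from scipy.spatial.transform import Rotation as Ro
def go(x,y,z,yaw):
    s=env.sense(); R=Ro.from_euler("xyz",s["ee_rot"],degrees=True)
    d=R.inv().apply(np.array([x,y,z])-s["tcp_pos"])/500
    dy=(yaw-s["ee_rot"][2]+180)%360-180
    print("row x,y,z,turn:",d.round(4),round(-dy/45,4),"rows",np.ceil(np.linalg.norm(d)*12))
E
python3 -m crank '[[[0.0,-0.3,0,0.675,0.53],[0.0,-0.3,0,0.675,0.53],[0.0,-0.3,0,0.675,0.53],[0.0,-0.3,0,0.675,0.53],[0.0,-0.3,0,0.675,0.53],[0.0,-0.3,0,0.675,0.53],[0.0,-0.3,0,0.675,0.53],[0.0,-0.3,0,0.675,0.53],[0.0,-0.3,0,0.675,0.53],[0.0,-0.3,0,0.675,0.53],[0.0,-0.3,0,0.675,0.53]]]' 25
python3 -c "
from h import *
go(422,68,110,-90)"
```

```text
t: 2.32
tcp_pos: [482.3, -249.6, 245.3]
ee_rot: [-90.0, -0.0, -89.6]
contact_force: [-0.7, -0.4, -0.1]
finger_gap: 42.6
row x,y,z,turn: [-0.6359  0.2705 -0.1166] 0.0082 rows 9.0
```

```bash
python3 -m crank '[[[0.0,-0.638,0.27,-0.117,0.008],[0.0,-0.638,0.27,-0.117,0.008],[0.0,-0.638,0.27,-0.117,0.008],[0.0,-0.638,0.27,-0.117,0.008],[0.0,-0.638,0.27,-0.117,0.008],[0.0,-0.638,0.27,-0.117,0.008],[0.0,-0.638,0.27,-0.117,0.008],[0.0,-0.638,0.27,-0.117,0.008],[0.0,-0.638,0.27,-0.117,0.008],[0.0,-0.638,0.27,-0.117,0.008],[0.0,-0.638,0.27,-0.117,0.008],[0.0,-0.638,0.27,-0.117,0.008]]]'
python3 -c "
from h import *
go(422,69,30,-90)
a=env.camera('side');cv2.imwrite('pics/a.png',cv2.resize(a['frame'][200:350,240:440],None,fx=4,fy=4,interpolation=2))"
```

```text
t: 3.32
tcp_pos: [422.8, 66.0, 110.8]
ee_rot: [-89.9, -0.0, -90.3]
contact_force: [-0.7, -0.7, -0.3]
finger_gap: 42.7
row x,y,z,turn: [-0.006   0.1616 -0.0019] -0.0069 rows 2.0
```

View pics/a.png

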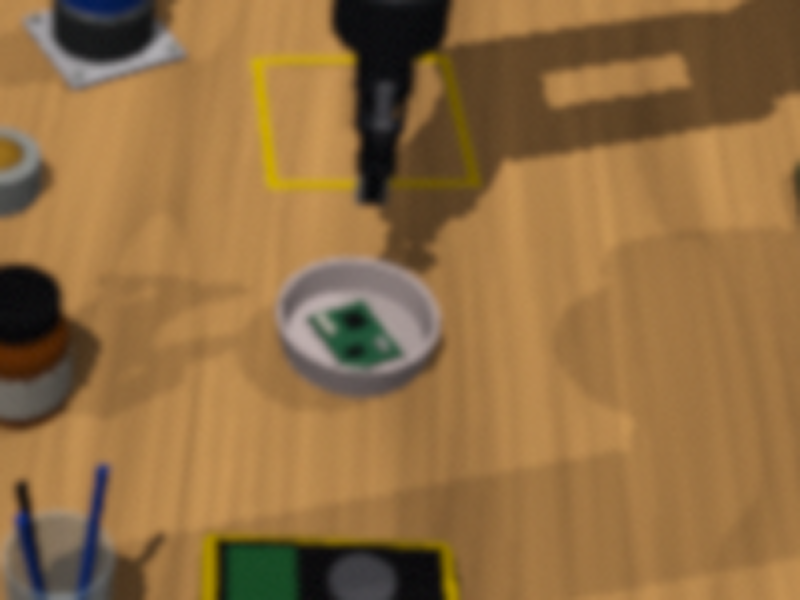

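The fingers (about (372,190) in the crop) are in line with the dish's near rim (360,262). Descending and closing.

```bash
python3 -m crank '[[[-0.3,-0.002,0.0,-0.002,0],[-0.3,-0.002,0.05,-0.002,0],[-0.3,-0.002,0.10,-0.002,0],[-0.3,-0.002,0.14,-0.002,0],[-0.3,-0.002,0.16,-0.002,0],[-0.3,-0.002,0.16,-0.002,0],[-1,-0.002,0.16,-0.002,0],[-1,-0.002,0.16,-0.002,0],[-1,-0.002,0.16,-0.002,0],[-1,-0.002,0.16,-0.002,0],[-1,-0.002,0.16,-0.002,0]]]' 25
python3 -c "
from m import *
p,h,o=measure();print(o);H,S,V=h[...,0],h[...,1],h[...,2]
b=blob((S<70)&(V>120),p,30,(239,284),25); print(b[1]); e=cv2.minEnclosingCircle(b[0]); print(e,onz(p,*e[0],30))
for n in ('top','side'):
  q=env.camera(n)
  for m in env.mark_of(q,'dish')[:1]: print(m['score'],onz(q,*m['point'][::-1],0))
"
```

```text
t: 4.28
tcp_pos: [421.3, 68.1, 31.1]
ee_rot: [-89.9, -0.0, -90.3]
contact_force: [-1.1, -2.7, 2.2]
finger_gap: 4.3
{'square': (((333.0461730957031, 283.8692626953125), (62.26543045043945, 62.38947296142578), 82.87498474121094), array([ 424.7, -122.6,    0. ]))}
[231 261  18   4  35]
((239.5, 263.5), 8.514793395996094) [471.8 119.1  30. ]
0.37 [646.8 198.2   0. ]
0.57 [425.9 115.1   0. ]
```

```bash
python3 -m crank '[[[-1,0.01,0,0,0],[-1,0.03,0,0.001,0],[-1,0.05,0,0.001,0],[-1,0.07,0,0.001,0],[-1,0.09,0,0.001,0],[-1,0.11,0,0.002,0],[-1,0.13,0,0.002,0],[-1,0.15,0,0.002,0],[-1,0.17,0,0.002,0],[-1,0.19,0,0.003,0],[-1,0.21,0,0.003,0],[-1,0.23,0,0.004,0]]]'
python3 -m crank '[[[-1,0.02,0,0,0],[-1,0.04,0,0.001,0],[-1,0.06,0,0.001,0],[-1,0.08,0,0.001,0],[-1,0.10,0,0.001,0],[-1,0.12,0,0.002,0],[-1,0.14,0,0.002,0],[-1,0.16,0,0.002,0],[-1,0.18,0,0.002,0],[-1,0.20,0,0.003,0],[-1,0.22,0,0.004,0],[-1,0.23,0,0.004,0]]]'
python3 -c "
from h import *
for n in ('top','side'):
  q=env.camera(n);cv2.imwrite(f'pics/b{n}.png',cv2.resize(q['frame'][190:340,220:420],None,fx=3,fy=3,interpolation=2))
  for m in env.mark_of(q,'dish')[:2]: print(m['score'],m['point'],onz(q,*m['point'][::-1],0))
go(424,-173,31,-90)
"; cd pics; python3 -c "
import cv2;cv2.imwrite('bb.png',cv2.resize(cv2.hconcat([cv2.imread('btop.png'),cv2.imread('bside.png')]),(800,300)))"
```

```text
t: 5.53
tcp_pos: [422.8, -45.7, 30.9]
ee_rot: [-89.9, 0.1, -90.4]
contact_force: [-0.2, 7.6, 7.2]
finger_gap: 4.4
t: 6.53
tcp_pos: [423.6, -160.4, 30.9]
ee_rot: [-90.0, 0.2, -90.4]
contact_force: [-0.2, 9.2, 10.3]
finger_gap: 4.2
0.62 [286.0, 327.9] [ 419.  -109.2    0. ]
0.79 [233.3, 331.2] [ 422.7 -103.9    0. ]
row x,y,z,turn: [ 0.024  -0.0002  0.0008] -0.0072 rows 1.0
```

View pics/bb.png

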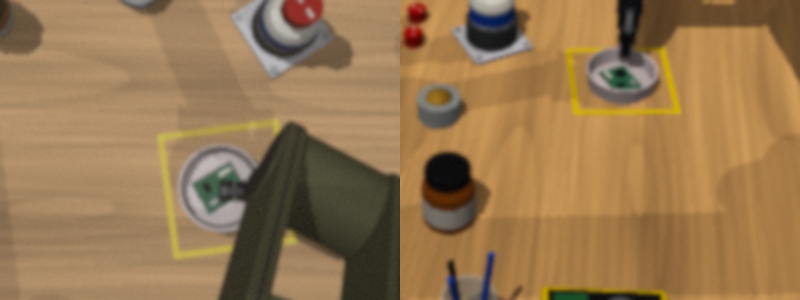

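The dish (left view, about (218,188)) is inside the square but about 13 mm short of its middle. I'll finish the slide, let go and rise.

```bash
python3 -m crank '[[[-1,0.008,0,0.001,0],[-1,0.018,0,0.002,0],[-1,0.026,0,0.003,0],[-1,0.026,0,0.003,0],[-1,0.026,0,0.003,0],[-0.4,0.026,0,0.003,0],[-0.4,0.026,0,0.003,0],[-0.4,0.026,-0.04,0.003,0],[-0.4,0.026,-0.1,0.003,0],[-0.4,0.026,-0.18,0.003,0],[-0.4,0.026,-0.26,0.003,0],[0.3,0.026,-0.34,0.003,0]]]'
python3 -m crank '[[[0.5,0.08,-0.1,0.06,0],[0.5,0.16,-0.1,0.12,0],[0.5,0.2,-0.1,0.2,0],[0.5,0.2,-0.1,0.25,0],[0.5,0.2,-0.1,0.25,0],[0.5,0.2,-0.1,0.25,0]]]'
python3 -c "
from h import *
for n in ('top','side'):
  q=env.camera(n);cv2.imwrite(f'pics/c{n}.png',cv2.resize(q['frame'][140:340,220:420],(400,400),interpolation=2))
  for m in env.mark_of(q,'dish')[:2]: print(m['score'],m['point'],onz(q,*m['point'][::-1],0))
"; cd pics; python3 -c "
import cv2;cv2.imwrite('cc.png',cv2.hconcat([cv2.imread('ctop.png'),cv2.imread('cside.png')]))"
```

```text
t: 7.73
tcp_pos: [425.0, -174.5, 201.9]
ee_rot: [-90.0, 0.0, -90.3]
contact_force: [1.1, -0.2, -0.2]
finger_gap: 36.6
t: 8.23
tcp_pos: [553.6, -277.5, 250.1]
ee_rot: [-89.8, -0.1, -90.3]
contact_force: [0.0, 0.0, 0.1]
finger_gap: 64.3
0.74 [283.5, 334.0] [ 425.7 -125.1    0. ]
0.74 [227.1, 331.7] [ 422.  -134.6    0. ]
0.68 [178.4, 264.0] [ 668.  -379.2    0. ]
```

View pics/cc.png

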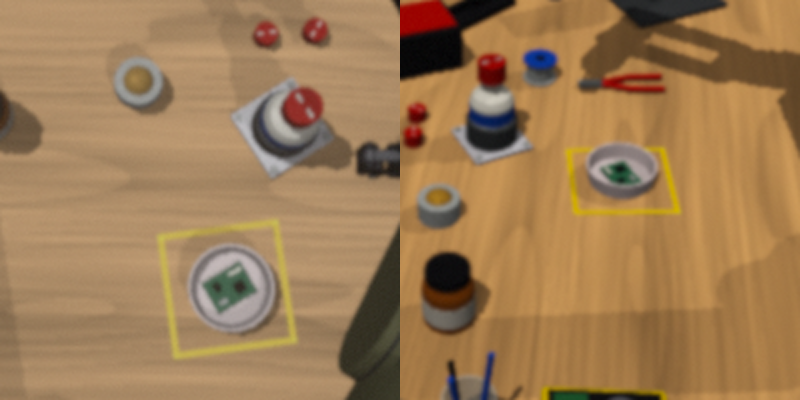

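The dish sits inside the tape in both views, with its centre at about (232,288) in the left half. I'll check its centre more closely with the rim outline, and locate the cap axis from both views.

Run:
```python
from m import *
from scipy.optimize import least_squares
th=np.linspace(0,2*np.pi,60)
P={n:env.camera(n) for n in("top","side")}
cyl=lambda x,y,z0,z1,r0,r1:np.array([[x+r*np.cos(t),y+r*np.sin(t),z] for z,r in((z0,r0),(z1,r1)) for t in th])
def bb(p,X): q=proj(p,X); return np.r_[q.min(0),q.max(0)]
B={}
for n,near,nc in(("top",(334,284),(371,193)),("side",(330,225),(267,175))):
    p=P[n];h=cv2.cvtColor(p["frame"],cv2.COLOR_BGR2HSV).astype(int);H,S,V=h[...,0],h[...,1],h[...,2]
    sq=blob((H>22)&(H<35)&(S>130)&(V>100),p,0,near)
    print(n,"square",onz(p,*(cv2.minAreaRect(sq[0])[0]),0), sq[1])
    m=(S<75)&(V>60); d=blob(m,p,0,near,20); s=d[1]; b=np.array([s[0],s[1],s[0]+s[2],s[1]+s[3]])-.5
    f=least_squares(lambda v:bb(p,cyl(*v,0,30,50,55))-b,[424,-123]); print("dish",s,f.x.round(1),f.fun.round(1))
    c=blob(((H<8)|(H>172))&(S>130)&(V>50),p,0,nc,15)[1]; B[n]=np.array([c[0],c[1],c[0]+c[2],c[1]+c[3]])-.5
    f=least_squares(lambda v:bb(p,cyl(*v,122,154,22.5,22.5))-B[n],[636,-194]);print("cap",c,f.x.round(1),f.fun.round(1))
f=least_squares(lambda v:np.r_[tuple(bb(P[n],cyl(*v,122,154,22.5,22.5))-B[n] for n in B)],[636,-194]);print("cap both",f.x.round(1),f.fun.round(1))
go(f.x[0],f.x[1],200,-90)
```

```text
top square [ 424.4 -122.6    0. ] [299 250  69  69 663]
dish [ 313  261   45   46 1541] [ 426.3 -124. ] [ 0.8  1.  -0.8 -0.9]
cap [362 184  19  19 243] [ 638.9 -196. ] [-1.4 -1.1  1.3  1.1]
side square [ 423.7 -119.9    0. ] [303 214  57  33 282]
dish [313 211  36  28 689] [ 428.  -127.1] [ 0.1 -0.4 -0.1  0.3]
cap [259 167  14  16 184] [ 639.1 -195.2] [-0.3 -0.3  0.3  0.3]
cap both [ 639.  -195.9] [-1.4 -1.2  1.3  1.1 -0.2 -0.4  0.4  0.2]
row x,y,z,turn: [-0.1579  0.1002  0.1806] -0.0059 rows 4.0
```

Dish centre is about 2–8 mm from the square's centre, which is good enough. Now the cap at (639,-196).

```bash
python3 -m crank '[[[0.8,-0.08,0,0.1,0],[0.8,-0.16,0,0.18,0],[0.8,-0.158,0.05,0.181,0],[0.8,-0.158,0.1,0.181,0],[0.8,-0.158,0.1,0.181,0],[0.8,-0.158,0.1,0.181,0],[0.8,-0.158,0.1,0.181,0]]]' 60
python3 -c "
from h import *
go(639,-196,134,-90)
q=env.camera('side');cv2.imwrite('pics/d.png',cv2.resize(q['frame'][110:230,200:340],(700,600),interpolation=2))"
```

```text
t: 9.12
tcp_pos: [639.9, -197.2, 201.3]
ee_rot: [-90.0, -0.0, -90.3]
contact_force: [0.3, -1.6, -0.1]
finger_gap: 76.9
row x,y,z,turn: [-0.0024  0.1346 -0.0017] -0.0066 rows 2.0
```

View pics/d.png

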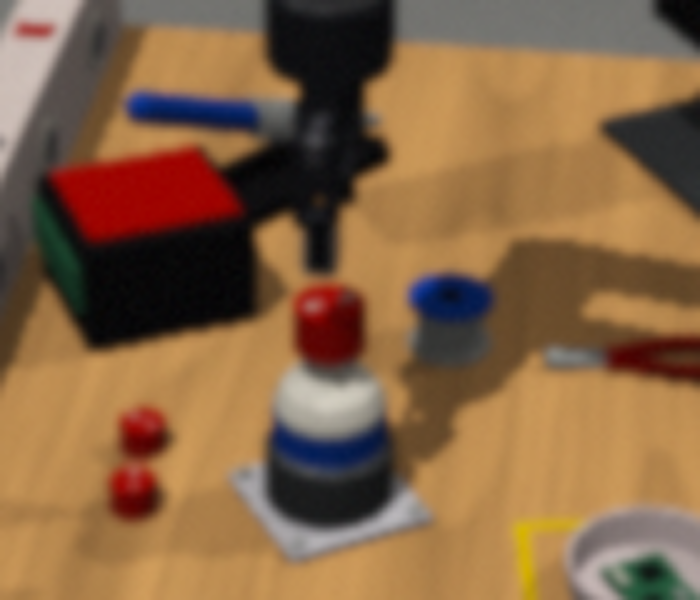

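The finger shows at column about 320, the cap at about 329. I'll project the known TCP to check that offset.

Run:
```python
from h import *
q=env.camera("side"); s=env.sense(); t=s["tcp_pos"]; print(t.round(1))
X=[t+[0,38,z] for z in(-10,0,20)]+[[639,-196,z] for z in(122,154,190)]
print(((proj(q,X)-[200,110])*5).round())
f=q["frame"][110:230,200:340]; g=f.max(2)
for r in range(43,56): print(r*5,[int(v) for v in g[r,56:74]])
```

```text
[ 640.6 -197.9  202.5]
[[318. 277.]
 [318. 263.]
 [318. 234.]
 [328. 343.]
 [328. 300.]
 [328. 249.]]
215 [122, 120, 95, 60, 35, 24, 25, 25, 21, 21, 43, 95, 145, 174, 184, 184, 180, 172]
220 [169, 163, 135, 96, 59, 32, 20, 18, 17, 22, 56, 110, 157, 178, 185, 187, 185, 177]
225 [188, 182, 162, 128, 85, 43, 17, 13, 14, 24, 64, 119, 161, 180, 187, 189, 188, 184]
230 [190, 186, 175, 147, 101, 50, 18, 12, 16, 29, 68, 122, 162, 181, 188, 191, 189, 186]
235 [189, 185, 178, 152, 105, 55, 22, 13, 14, 31, 69, 122, 162, 181, 188, 189, 188, 188]
240 [188, 186, 177, 152, 106, 54, 21, 12, 13, 31, 70, 123, 162, 182, 187, 190, 189, 188]
245 [188, 186, 177, 152, 106, 55, 21, 12, 16, 33, 71, 122, 163, 183, 188, 190, 188, 187]
250 [186, 186, 177, 151, 104, 55, 22, 15, 17, 32, 72, 125, 164, 184, 189, 189, 188, 187]
255 [186, 184, 176, 151, 105, 54, 22, 14, 17, 33, 74, 125, 165, 186, 190, 189, 187, 187]
260 [184, 184, 175, 153, 109, 62, 32, 20, 24, 37, 76, 130, 168, 186, 190, 188, 188, 186]
265 [179, 182, 178, 163, 128, 89, 62, 52, 52, 61, 94, 140, 173, 186, 190, 187, 186, 185]
270 [168, 180, 181, 173, 156, 131, 115, 106, 102, 104, 126, 159, 180, 188, 189, 187, 185, 185]
275 [155, 174, 182, 181, 175, 165, 156, 149, 146, 147, 158, 174, 182, 186, 186, 186, 184, 184]
```

The projection predicts 318 for the finger, as seen, so the alignment holds. Descend, grip at 60 N.

```bash
python3 -m crank '[[[0.8,-0.002,0.05,-0.002,0],[0.8,-0.002,0.1,-0.002,0],[0.8,-0.002,0.125,-0.002,0],[0.8,-0.002,0.134,-0.002,0],[0.8,-0.002,0.134,-0.002,0],[-1,-0.002,0.134,-0.002,0],[-1,-0.002,0.134,-0.002,0],[-1,-0.002,0.134,-0.002,0],[-1,-0.002,0.134,-0.002,0],[-1,-0.002,0.134,-0.002,0],[-1,-0.002,0.134,-0.002,0]]]' 70
python3 -m crank '[[[-1,0,0.004,0,0],[-1,0,0.008,0,0],[-1,0,0.012,0,0],[-1,0,0.015,0,0],[-1,0,0.015,0,0],[-1,0,0.015,0,0],[-1,0,0.015,0,0]]]'
```

```text
t: 10.13
tcp_pos: [640.8, -193.7, 135.9]
ee_rot: [-89.8, 0.1, -90.3]
contact_force: [-1.2, 6.2, 5.7]
finger_gap: 43.7
t: 10.72
tcp_pos: [640.8, -193.7, 130.2]
ee_rot: [-89.8, 0.1, -90.3]
contact_force: [-3.7, 7.0, 13.4]
finger_gap: 43.5
```

Pressed: about 5.7 mm, 13 N. Press a little further, relieve the side force, then twist.

```bash
python3 -m crank '[[[-1,-0.004,0.004,0,0],[-1,-0.004,0.004,0,0],[-1,-0.004,0.004,0,-0.1],[-1,-0.004,0.004,0,-0.2],[-1,-0.004,0.004,0,-0.3],[-1,-0.004,0.004,0,-0.4],[-1,-0.004,0.004,0,-0.5],[-1,-0.004,0.004,0,-0.6],[-1,-0.004,0.004,0,-0.7],[-1,-0.004,0.004,0,-0.8],[-1,-0.004,0.004,0,-0.8],[-1,-0.004,0.004,0,-0.8]]]'
python3 -c "
from h import *
s=env.sense();print(s['wrist_torque'],s['joints'])"
```

```text
t: 11.72
tcp_pos: [641.4, -191.8, 128.2]
ee_rot: [-89.7, -0.1, -54.2]
contact_force: [-2.1, 7.4, 13.2]
finger_gap: 43.4
[1.13791307 0.44927378 0.08101732] [-20.36794048  30.35716023  82.8720592    0.21790201  66.51339486
  33.79047506]
```

The cap turned 36° with little torque. Twist about 28° more, still pressed.

```bash
python3 -m crank '[[[-1,0,0,0,-0.1],[-1,0,0,0,-0.2],[-1,0,0,0,-0.3],[-1,0,0,0,-0.4],[-1,0,0,0,-0.5],[-1,0,0,0,-0.58],[-1,0,0,0,-0.61],[-1,0,0,0,-0.61],[-1,0,0,0,-0.61]]]'
python3 -c "
from h import *
s=env.sense();print(s['wrist_torque'])
q=env.camera('side');cv2.imwrite('pics/e.png',cv2.resize(q['frame'][120:220,210:330],(720,600),interpolation=2))"
```

```text
t: 12.47
tcp_pos: [640.8, -191.1, 128.0]
ee_rot: [-89.7, -0.1, -26.8]
contact_force: [-3.4, 8.0, 12.6]
finger_gap: 43.5
[ 1.29501853  0.60620893 -0.01191759]
```

View pics/e.png

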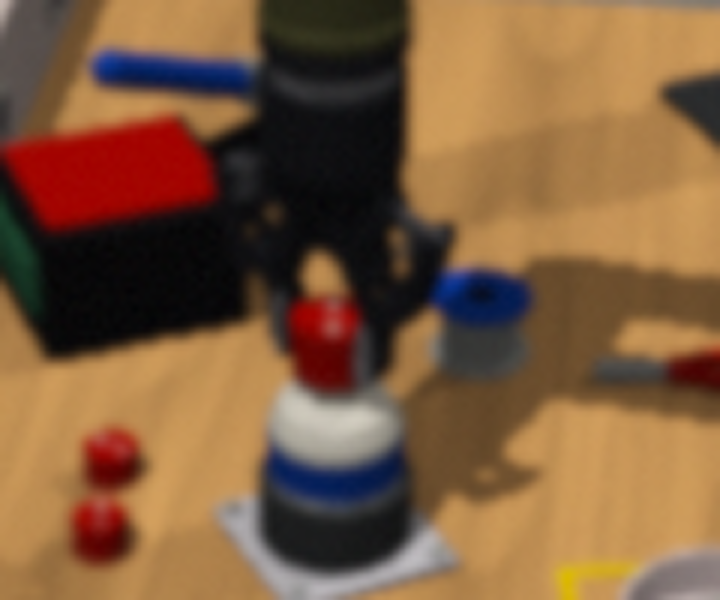

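The cap is still held between the fingers on the bottle, at about (325,340), with the tool turned 63.5°. I'll lift gently and watch the force.

```bash
python3 -m crank '[[[-1,0,-0.004,0,0],[-1,0,-0.008,0,0],[-1,0,-0.012,0,0],[-1,0,-0.018,0,0],[-1,0,-0.024,0,0],[-1,0,-0.03,0,0],[-1,0,-0.03,0,0]]]'
```

```text
t: 13.1
tcp_pos: [639.8, -192.0, 140.5]
ee_rot: [-89.9, -0.0, -26.8]
contact_force: [-2.2, 6.5, 4.4]
finger_gap: 43.2
```

```bash
python3 -m crank '[[[-1,0,-0.02,0,0],[-1,0,-0.04,0,0],[-1,0,-0.06,0,0],[-1,0,-0.08,0,0],[-1,0,-0.1,0,0],[-1,0,-0.12,0,0],[-1,0,-0.14,0,0],[-1,0,-0.14,0,0],[-1,0,-0.14,0,0],[-1,0,-0.14,0,0],[-1,0,-0.14,0,0]]]'
python3 -c "
from h import *
for n in ('top','side'):
  q=env.camera(n);cv2.imwrite(f'pics/f{n}.png',q['frame'])
  for k in ('dish','cap','bottle_top'):
    for m in env.mark_of(q,k)[:2]: print(n,k,round(m['score'],2),m['point'],onz(q,*m['point'][::-1],{'dish':0,'cap':195,'bottle_top':153}[k]))
a=cv2.imread('pics/ftop.png')[140:340,220:420];b=cv2.imread('pics/fside.png')[110:310,210:410]
cv2.imwrite('pics/ff.png',cv2.resize(cv2.hconcat([a,b]),(800,400),interpolation=2))"
```

```text
t: 14.02
tcp_pos: [639.1, -193.5, 207.9]
ee_rot: [-90.0, 0.1, -26.8]
contact_force: [0.3, 0.4, -1.3]
finger_gap: 43.5
top dish 0.75 [282.2, 336.6] [ 429.1 -131.8    0. ]
top cap 0.72 [203.4, 357.7] [ 603.7 -154.8  195. ]
top cap 0.52 [161.6, 354.3] [ 699.6 -148.   195. ]
top bottle_top 0.69 [189.7, 368.5] [ 644.  -187.6  153. ]
side dish 0.68 [229.2, 328.2] [ 432.5 -122.7    0. ]
side cap 0.65 [210.9, 224.3] [712.4  78.8 195. ]
side cap 0.64 [158.3, 267.3] [ 634.1 -197.7  195. ]
side bottle_top 0.65 [169.1, 261.6] [ 652.  -200.6  153. ]
```

View pics/ff.png

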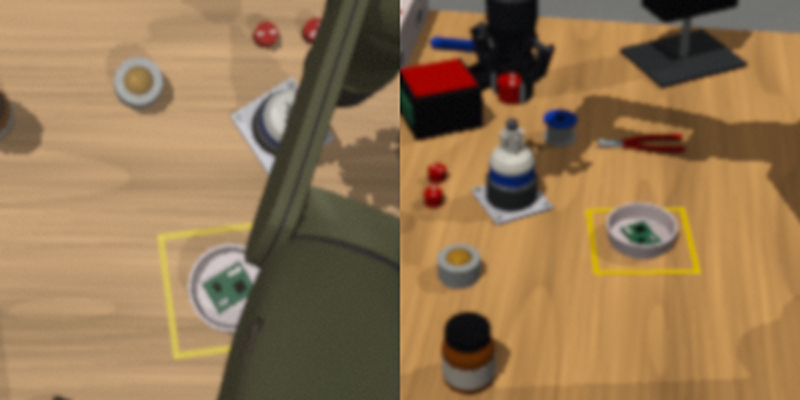

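The cap is off and held at (511,88) in the right half, above the open grey plug at (511,125). The dish is still inside the tape. I'll settle and hand in.

```bash
python3 -m crank '[[[-1,0,0,0,0],[-1,0,0,0,0],[-1,0,0,0,0],[-1,0,0,0,0]]]' && python3 -c "
from plant import env
print(env.sense()['joint_velocities'].round(2)); print(env.job_done())"
```

```text
t: 14.75
tcp_pos: [639.7, -193.6, 208.8]
ee_rot: [-90.0, -0.0, -26.8]
contact_force: [-0.4, -0.1, 0.1]
finger_gap: 43.4
[-0.05 -0.12  0.05 -0.04  0.04  0.  ]
the job is handed in; nothing more can be done
None
```

I finished both parts and handed the job in at about 15 s of the 59 s allowed; no verdict is reported.

- **Dish:** I gripped its wall and dragged it about 243 mm into the taped square, keeping it flat on the bench. The last full check put its centre 2 mm from the square's centre in the top view and 8 mm in the side view, within the 17 mm allowed. The last pictures still showed it inside the tape. The network estimates there were 9–10 mm off centre.
- **Cap:** I pressed it about 7–8 mm by tool travel, turned the tool 63.5° counter-clockwise while pressed, and lifted with no locking force. I had no direct reading of the plunger or the cap's own angle. At the end it was held with the gripper opening at 43.4 mm, with its underside roughly 40 mm above the bottle's top and almost on its axis. It was upright and still, with about 0 N on the tool.
- **Disagreement:** In the last top picture the arm hid the cap, so the network's two cap hits there were not the held cap. I relied on the side view, which agreed with the tool position to about 7 mm.
- **Other things on the bench:** The ones visible in the last crops looked undisturbed. I did not measure their positions again.

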